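Roll the pink sample jar into the reader's dip

TASK

Pick up the paddle by its orange grip and with its blade gently roll the pink jar along the lane until it drops into the dip between the green lines and rests there; do not touch or lift either jar with the gripper, and do not knock the jar or let it race. Then stand the paddle back on the blue mat and let go. Leave the white jar and the other things on the bench where they are.

Things in the scene. Friction and masses are not known exactly. Their poses are not given: they have to be found in the camera images.
- dip (a point): Middle of the dip in the roll lane, at lane floor height (18 mm above the bench). y runs along the lane, x across, z up. The dip is a 26 mm wide slot right across the floor (edges at y = +-13 mm), 12 mm deep; green lines at y = +-20 mm flank it. A jar resting in it touches only the slot's two edges and sits 4 mm lower than on the floor.
- lane: Fixed roll lane, 400 mm long (y), 100 mm wide (x); origin under the dip, on the bench. White floor 18 mm up, flat and level; side walls 88 mm apart inside, 34 mm high. Two black corner stops at each end, 12 mm above the floor, leave the middle 68 mm free. A blue reader box, 52 mm high, stands outside at x = -51 to -106 mm, y = -45 to +45 mm.
- pink_jar_center (a point): Centre of the sealed jar with pink filling and red cap: a plain cylinder 44 mm in diameter, 80 mm long, about 0.13 kg, lying across the lane, free to roll on its floor with next to no resistance. It starts 75 to 120 mm from the dip, on either side of it. Only the position matters.
- white_jar_center (a point): Centre of the same sort of jar with white filling and blue cap, lying across the lane on the other side of the dip, 75 to 120 mm from it. To be left alone.
- paddle_grip (a point): Centre of the paddle's orange grip, 61 mm above the paddle's underside, at its centre of mass. x runs along the handle towards the blade, z up. The handle is a straight bar 18 mm wide, 18 mm high, 174 mm long, free to grip from above. Loose, 0.14 kg; it stands on blade and foot.
- paddle_blade (a point): Middle of the outer face of the paddle's white blade, an upright plate 56 mm wide, 70 mm high, 6 mm thick: 90 mm along x from the grip centre, 35 mm above the paddle's underside; axes as the grip's. The black foot, 40 mm wide, 70 mm high, 6 mm thick, has its outer face 90 mm behind the grip centre. Both end 61 mm below and 9 mm above the grip centre.
- mat: Blue mat fixed to the bench, 220 mm (x) by 120 mm (y), 3 mm thick; origin at the centre of its underside, on the bench. The paddle stands on it within 15 mm of its centre, its handle about along the mat's x, and belongs back there.
- dropper_bottle: Loose white dropper bottle standing on the bench beyond the lane, 37 mm in diameter, 119 mm tall; origin at the centre of its underside. Bystander.
- cream_pot: Loose white capped pot standing on the bench beyond the lane, 68 mm in diameter, 62 mm tall; origin at the centre of its underside. Bystander.
- timer: Loose white timer standing on the bench beyond the lane, 30 by 70 by 60 mm high; origin at the centre of its underside. Bystander.
Things that resemble listed ones, but are neither listed nor needed, are in the scene too. Of the things like the part that bears pink_jar_center, leave any that is yellow; of the rest the larger one is meant.

How it is judged:
On the way, in this order (a step that is already met when the one before it is completed fails the run):
1. the paddle is lifted off its mat (height (world z) of paddle_grip above 0.085 m), for 0.1 s.
2. the pink jar lies still in the dip (y of pink_jar_center in the frame of dip between -0.005 and 0.005 m and x of pink_jar_center in the frame of dip between -0.008 and 0.008 m and z of pink_jar_center in the frame of dip below 0.0205 m and linear speed of pink_jar below 0.02 m/s), for 0.3 s.
At the end, for the whole second after the job is handed in: The pink jar rests in the dip (centre within 5 mm of the dip's middle along the lane and within 8 mm across it, sunk into the slot, still); the paddle stands upright (within 0.08 rad) and still on its mat, its grip within 45 mm of the mat's centre; the white jar has moved less than 12 mm (all of step 2 and horizontal distance between paddle_grip and mat below 0.045 m and height (world z) of paddle_grip between 0.06 and 0.068 m and angle between paddle_grip's own z axis and vertical below 0.08 rad and linear speed of paddle below 0.02 m/s and distance of white_jar_center from where it was at the start of the episode below 0.012 m); the robot touches nothing.
It fails at once if a jar is touched by the gripper or arm (over 0.3 N) (contact force between any of the fingers, the arm and pink_jar above 0.3 N or contact force between any of the fingers, the arm and white_jar above 0.3 N).
It fails at once if the pink jar is lifted (centre over 20 mm above its height on the lane floor) (z of pink_jar_center in the frame of dip above 0.042 m).
It fails at once if the pink jar is knocked or races (over 0.4 m/s) (linear speed of pink_jar above 0.4 m/s).
It fails at once if the white jar is moved 12 mm or more (distance of white_jar_center from where it was at the start of the episode above 0.012 m).
It fails at once if a bystander is moved 20 mm or more (distance of any of dropper_bottle, cream_pot, timer from where it was at the start of the episode above 0.02 m).
It also fails if it takes over 72 s, if anything falls off the work surface, if the arm or the gripper's body presses on something with over 40 N, if the wrist force passes 120 N, or if a joint passes its speed limit or range.

ROBOT

A 6-joint arm with a two-finger parallel gripper is mounted at the origin on the work surface. World frame = base frame: x ahead of the robot, y to its left, z up, the work surface at z = 0. Lengths are in m, angles in rad, forces in N, time in s.
With the tool pointing down it reaches from about 0.325 to 0.875 m from the base axis. Payload 4.4 kg.
Tool frame: the origin (TCP) lies on the centre line of the jaws, within the pads' length; the fingertips stand 22 mm ahead of it and the grasp point (between the pads) lies 3 mm ahead of it; z points along the fingers, y is the line along which they close (so a half turn about z gives the same grasp; the last joint's range is limited). The gripper opens to 85 mm and grips with 20 to 120 N. Pads are 22 mm wide; open, the fingers measure 114 mm over their backs; the gripper's body (76 mm by 85 mm) begins 54 mm behind the grasp point. The pads swing forward as they close: fully open they stand 13 mm farther back than shut.
Start: joints at [-1.341, 0.207, 1.542, -0, 1.393, -0.15], TCP at [0.214, -0.534, 0.253] pointing down, gripper open.
Joint ranges: [-2.73, 2.73], [-0.86, 2.22], [0.23, 2.46], [-1.11, 4.25], [0.08, 2.63], [-2.82, 2.82]. Speed limits (rad/s): [2.79, 2.79, 3.14, 3.14, 3.14, 3.14].

INTERFACE

Orientations are given as a unit quaternion [x, y, z, w].
In Python, from cell import arm gives the robot as it stands. The module is installed in compiled form; this text tells all that it offers.
- The arm moves only by the shell command python3 -m crank 'ROWS' [FORCE]. ROWS is JSON, a list of rows, each a list of 3 entries, a list of its own where there are three numbers: the shift along the world's x, y, z as a fraction of full scale, then the turn, a rotation vector about the world's x, y, z as a fraction of full scale, then the opening in per cent of the stroke, from 0 (shut) to 100 (fully open). A call has 1 to 5 rows; each row shifts and turns the commanded pose from where the row before left it; what a row does not reach is not made up. Full scale, the value 1, is 0.03 m for a shift and 0.5 rad for a turn. A row lasts 1/10 s, in which the tool goes at most 50 mm and 8.59 degrees, less where a joint would pass 70% of its speed; a pose out of reach is approached as far as the arm can. A call with a number of a shift or a turn outside -1 to 1 is refused whole. A call with a gripper value outside its range is refused whole. The fingers move at their own pace and stop on an object; FORCE is the grip in N (left out, the last holds). Time passes only in rows, so rows that do not move let the fingers close. It gives the time, the measured TCP pose, the force, the opening and the grip force at its end, in the units of the state.
- arm.observe(): the state, without advancing time (a new reading comes with each control period).
- arm.get_image(name): name is "scene" or "top"; returns a dict with "img" (480x640x3 uint8, red, green, blue), "intrinsics" (3x3 intrinsics, pixels), "world_from_camera" (4x4, takes a point from camera to world coordinates). Camera axes: x right, y down, z forward; pixel columns grow to the right and rows downward; lengths in m; the calibration is good to about 2 mm. A picture is of the moment at which its call begins. There is no depth.
- arm.sign_off(): hands the job in; it is judged then, once.
The state is a dict: "time_s": time; "qpos": joint angles; "qd": joint speeds; "effort": joint torques, N m; "tool_pos": TCP position; "orientation": TCP orientation; "ft_force": force on the tool from outside, world axes, zero at the start; "ft_torque": the same for the moment, N m; "grip_width": opening from 0.0 (shut) to 1.0 (fully open); "grasp_force": force on a finger pad.
Only numpy, scipy, OpenCV 4.12 (cv2) and the standard library are available. Lean on these libraries where they do the work, as an engineer would, in place of code of your own. Each camera call takes 0.05 s, during which the arm holds its last target. There are 200 camera calls.

## Working session

There is one attempt and no reset: what is moved stays moved. The work goes in short steps, Python scripts to look and compute and a shell command to move; the robot and the scene stay as the last step left them, time stands still between calls to the robot, and variables do not carry over. Pictures are saved under pics/ and viewed, at most 10 in all, crops included, and the job is handed in when it is done.

```bash
mkdir -p pics
cat > h.py <<'E'
import numpy as np, cv2
from cell import arm
def grab(n,tag):
    d=arm.get_image(n); cv2.imwrite(f'pics/{tag}.png',d['img'][:,:,::-1]); np.savez(f'pics/{tag}.npz',**d); return d
def ray(d,u,v,z):
    K=np.array(d['intrinsics']);T=np.array(d['world_from_camera'])
    r=T[:3,:3]@np.linalg.inv(K)@np.array([u,v,1.]);o=T[:3,3]
    return o+r*(z-o[2])/r[2]
def proj(d,p):
    K=np.array(d['intrinsics']);T=np.linalg.inv(np.array(d['world_from_camera']))
    q=K@(T[:3,:3]@np.array(p)+T[:3,3]); return q[:2]/q[2]
E
python3 - <<'E'
from h import *
for n in('top','scene'):
    d=grab(n,n+'0'); print(n,np.round(d['world_from_camera'],3).tolist(),np.round(d['intrinsics'],1).tolist())
print(arm.observe())
E
```

```text
top [[0.003, -0.997, 0.081, 0.471], [-1.0, -0.003, -0.011, 0.049], [0.011, -0.081, -0.997, 1.116], [0.0, 0.0, 0.0, 1.0]] [[436.7, 0.0, 305.6], [0.0, 436.7, 232.9], [0.0, 0.0, 1.0]]
scene [[0.83, 0.474, -0.294, 0.855], [0.557, -0.709, 0.432, -0.423], [-0.004, -0.523, -0.853, 0.982], [0.0, 0.0, 0.0, 1.0]] [[474.6, 0.0, 319.9], [0.0, 474.6, 249.3], [0.0, 0.0, 1.0]]
{'time_s': 0.1, 'qpos': array([-1.34051111e+00,  2.07334465e-01,  1.54283599e+00, -1.74870637e-05,
        1.39350834e+00, -1.50486362e-01]), 'qd': array([ 5.19027017e-05, -2.55641360e-04, -3.51631762e-03,  5.56936550e-04,
        1.24613267e-04, -2.06856845e-03]), 'effort': array([-4.16389512e-04, -3.84092438e+01, -2.92546266e+01, -2.62081567e-04,
        4.86637757e-03, -5.62990166e-06]), 'tool_pos': array([ 0.21353306, -0.53318008,  0.25223021]), 'orientation': array([ 9.81930475e-01,  1.89239146e-01, -5.02049764e-05, -1.04189920e-03]), 'ft_force': array([ 0.32887384, -0.63041564, -0.19660178]), 'ft_torque': array([ 0.0522268 ,  0.00375651, -0.02920747]), 'grasp_force': 0.0, 'grip_width': 1.0013885424393507}
```

View pics/top0.png

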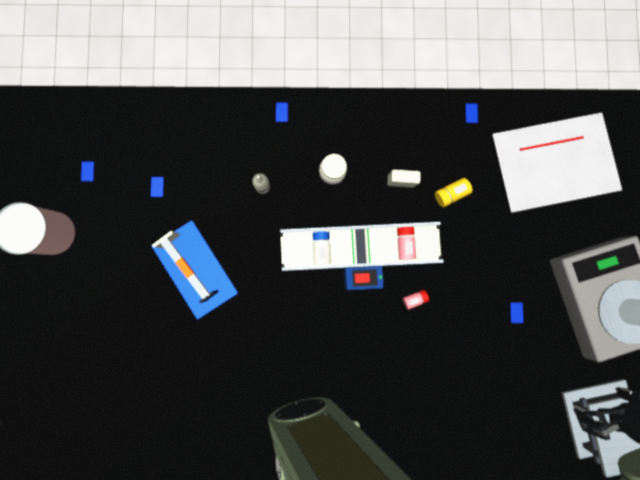

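View pics/scene0.png

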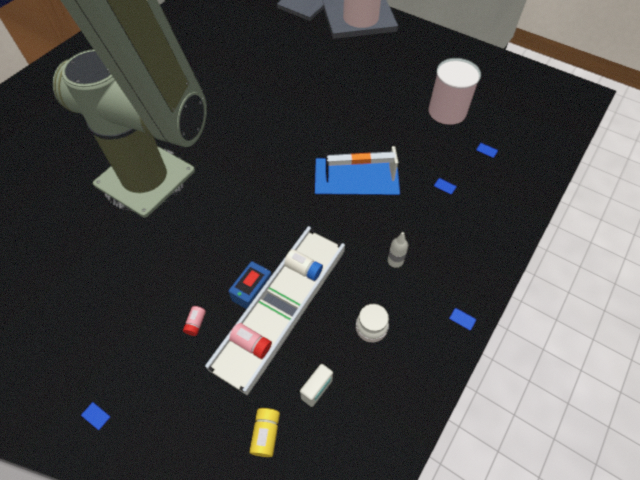

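Top view shows the following:
- Lane at (281–442, 223–270), with the dip at (361,246).
- Mat at (195,270). The paddle's white blade end is at (165,239) and its foot at (208,297).
- White jar with blue cap at (321,247).

There are three candidates for the pink jar:
- (406,242): pink with a red cap, lying in the lane.
- (416,299): pink but smaller, outside the lane.
- (454,192): yellow, so to be left.

The one at (406,242) fits, being the larger non-yellow one and in the lane. I'll confirm it with a crop while measuring.

Run:
```python
from h import *
d=dict(np.load('pics/top0.npz')); im=d['img']; s=dict(np.load('pics/scene0.npz'))
crop=cv2.resize(im[170:330,130:480][:,:,::-1],None,fx=2.28,fy=2.28,interpolation=cv2.INTER_CUBIC); cv2.imwrite('pics/crop0.png',crop)
def blobs(d,lo,hi,box,amin=15):
    hsv=cv2.cvtColor(d['img'],cv2.COLOR_RGB2HSV); m=cv2.inRange(hsv,lo,hi); k=np.zeros_like(m); x0,y0,x1,y1=box; k[y0:y1,x0:x1]=m[y0:y1,x0:x1]
    cs,_=cv2.findContours(k,cv2.RETR_EXTERNAL,cv2.CHAIN_APPROX_NONE)
    return [(c,cv2.minAreaRect(c)) for c in cs if cv2.contourArea(c)>=amin]
def show(n,d,lo,hi,box,z,amin=15):
    for c,r in blobs(d,lo,hi,box,amin):
        P=np.array([ray(d,*p,z)[:2] for p in cv2.boxPoints(r)])
        e=P[1]-P[0];f=P[2]-P[1]
        if np.hypot(*f)>np.hypot(*e): e,f=f,e
        print(n,np.round(r[0],1),'w',np.round(P.mean(0),4),'len',np.round([np.hypot(*e),np.hypot(*f)],4),'ang',round(np.degrees(np.arctan2(e[1],e[0]))%180,1))
B=(270,210,450,280)
show('mat',d,(100,120,100),(125,255,255),(140,210,250,330),.003,500)
show('orange top',d,(5,150,120),(20,255,255),(140,210,250,330),.073)
show('orange sc',s,(5,150,120),(20,255,255),(310,140,410,200),.073)
show('handle+blade',d,(0,0,140),(180,60,255),(140,210,250,330),.073)
show('lane',d,(0,0,120),(180,255,255),(270,215,450,280),.052,300)
show('green',d,(45,60,60),(85,255,255),B,.018,5)
show('pink',d,(165,40,100),(180,255,255),(390,220,425,262),.062)
show('pink small',d,(165,40,100),(180,255,255),(395,285,435,312),.03)
show('bluecap',d,(100,120,60),(125,255,255),(305,225,335,262),.062)
show('black dip',d,(0,0,0),(180,255,80),(340,228,385,262),.018)
```

```text
mat [194.1 269.3] w [0.469  0.3191] len [0.2253 0.1249] ang 33.1
orange top [184.3 267.1] w [0.4737 0.3252] len [0.0455 0.0169] ang 37.8
orange sc [361.  157.5] w [0.4752 0.3237] len [0.0461 0.0305] ang 33.7
handle+blade [198.2 286. ] w [0.4293 0.2914] len [0.0623 0.0206] ang 37.8
handle+blade [169.6 248.6] w [0.5177 0.3614] len [0.0685 0.056 ] ang 37.7
lane [361.6 252.4] w [ 0.511  -0.0999] len [0.3979 0.1349] ang 93.0
green [352.6 246.5] w [ 0.5269 -0.0816] len [0.0833 0.0039] ang 3.0
green [368.3 245.5] w [ 0.5295 -0.1212] len [0.0834 0.004 ] ang 3.3
pink [406.5 247.5] w [ 0.5225 -0.2071] len [0.0509 0.0365] ang 179.0
pink small [412.6 300.5] w [ 0.3931 -0.2278] len [0.0435 0.0322] ang 111.5
bluecap [320.5 235.5] w [0.5509 0.0013] len [0.0364 0.017 ] ang 90.2
```

View pics/crop0.png

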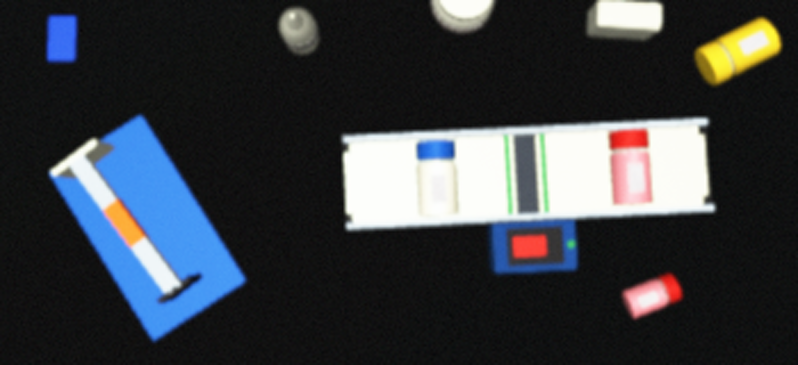

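The crop confirms it: the pink jar with red cap in the lane at (406,242) is the target. The small pink one and the yellow one lie outside the lane. The grip is at (0.4745, 0.3245) with the handle at 37.8°. The dip is at (0.528, -0.101) with the lane at 93.1°. I'll move to above the paddle now.

```bash
python3 -m crank '[[[0.87,1,0],[0,0,0.11],100],[[0.87,1,0],[0,0,0.11],100],[[0.87,1,0],[0,0,0.11],100],[[0.87,1,0],[0,0,0.11],100],[[0.87,1,0],[0,0,0.12],100]]'
python3 -m crank '[[[0.87,1,0],[0,0,0],100],[[0.87,1,0],[0,0,0],100],[[0.87,1,0],[0,0,0],100],[[0.87,1,0],[0,0,0],100],[[0.87,1,0],[0,0,0],100]]'
python3 -m crank '[[[0,1,0],[0,0,0],100],[[0,1,0],[0,0,0],100],[[0,1,0],[0,0,0],100],[[0,1,0],[0,0,0],100],[[0,1,0],[0,0,0],100]]'
python3 -m crank '[[[0,1,0],[0,0,0],100],[[0,1,0],[0,0,0],100],[[0,1,0],[0,0,0],100],[[0,1,0],[0,0,0],100],[[0,1,0],[0,0,0],100]]'
python3 -m crank '[[[0,1,0],[0,0,0],100],[[0,1,0],[0,0,0],100],[[0,1,0],[0,0,0],100],[[0,1,0],[0,0,0],100],[[0,1,0],[0,0,0],100]]'
python3 -m crank '[[[0,1,0],[0,0,0],100],[[0,1,0],[0,0,0],100],[[0,0.6,0],[0,0,0],100],[[0,0,0],[0,0,0],100],[[0,0,0],[0,0,0],100]]'
```

```text
time_s: 0.6
tool_pos: [0.3448, -0.3822, 0.2527]
orientation: [0.946, 0.325, -0.0, -0.0]
ft_force: [0.0, -0.8, -0.1]
grip_width: 0.998
grasp_force: 0.0
time_s: 1.1
tool_pos: [0.4753, -0.2322, 0.2528]
orientation: [0.946, 0.324, -0.0, -0.0]
ft_force: [0.9, -0.4, -0.3]
grip_width: 1.003
grasp_force: 0.0
time_s: 1.6
tool_pos: [0.4742, -0.0824, 0.2528]
orientation: [0.946, 0.324, -0.0, -0.0]
ft_force: [1.2, -0.4, -0.4]
grip_width: 0.997
grasp_force: 0.0
time_s: 2.1
tool_pos: [0.4742, 0.0674, 0.2528]
orientation: [0.946, 0.324, -0.0, -0.0]
ft_force: [0.1, -1.6, 1.3]
grip_width: 1.0
grasp_force: 0.0
time_s: 2.6
tool_pos: [0.4742, 0.2173, 0.2527]
orientation: [0.946, 0.324, -0.001, 0.0]
ft_force: [-0.0, -0.2, 0.4]
grip_width: 1.0
grasp_force: 0.0
time_s: 3.1
tool_pos: [0.4742, 0.294, 0.2526]
orientation: [0.946, 0.325, -0.001, 0.0]
ft_force: [-0.0, -0.3, -0.0]
grip_width: 0.999
grasp_force: 0.0
```

```bash
python3 -m crank '[[[0,1,-0.8],[0,0,0],100],[[0,0,-1],[0,0,0],100],[[0,0,-1],[0,0,0],100],[[0,0,-1],[0,0,0],80],[[0,0,-1],[0,0,0],60]]' 60
python3 -m crank '[[[0,0,-0.7],[0,0,0],60],[[0,0,-0.7],[0,0,0],60],[[0,0,0],[0,0,0],60]]'
python3 -m crank '[[[0,0,0],[0,0,0],0],[[0,0,0],[0,0,0],0],[[0,0,0],[0,0,0],0],[[0,0,0],[0,0,0],0],[[0,0,0],[0,0,0],0]]'
```

```text
time_s: 3.6
tool_pos: [0.4748, 0.3228, 0.1082]
orientation: [0.946, 0.324, -0.0, 0.0]
ft_force: [0.8, -0.3, -1.3]
grip_width: 0.691
grasp_force: 0.0
time_s: 3.9
tool_pos: [0.4721, 0.3215, 0.0638]
orientation: [0.946, 0.324, -0.004, 0.001]
ft_force: [0.2, -1.0, 0.3]
grip_width: 0.599
grasp_force: 0.0
time_s: 4.4
tool_pos: [0.4756, 0.3246, 0.0686]
orientation: [0.946, 0.325, 0.001, -0.0]
ft_force: [0.3, 0.2, 3.2]
grip_width: 0.2
grasp_force: 59.7
```

```bash
python3 -m crank '[[[0,0,0.3],[0,0,0],0],[[0,0,0.7],[0,0,0],0],[[0,0,1],[0,0,0],0],[[0,0,1],[0,0,0],0],[[0,0,1],[0,0,0],0]]'
python3 -m crank '[[[0,-0.4,0.7],[0,0,0.1],0],[[0.1,-0.8,0.3],[0,0,0.2],0],[[0.1,-1,0],[0,0,0.2],0],[[0.1,-1,0],[0,0,0.2],0],[[0.1,-1,0],[0,0,0.2],0]]'
python3 -m crank '[[[0.1,-1,0],[0,0,0.2],0],[[0.1,-1,0],[0,0,0.2],0],[[0.1,-1,0],[0,0,0.2],0],[[0.1,-1,0],[0,0,0.2],0],[[0.1,-1,0],[0,0,0.2],0]]'
python3 -m crank '[[[0.1,-1,0],[0,0,0.2],0],[[0.1,-1,0],[0,0,0.03],0],[[0.1,-1,0],[0,0,0],0],[[0.1,-1,0],[0,0,0],0],[[0.1,-1,0],[0,0,0],0]]'
python3 -m crank '[[[0.1,-1,0],[0,0,0],0],[[0.1,-1,0],[0,0,0],0],[[0.1,-1,0],[0,0,0],0],[[0.1,-1,0],[0,0,0],0],[[0.1,-1,0],[0,0,0],0]]'
python3 -m crank '[[[0.1,-1,0],[0,0,0],0],[[0.1,-1,0],[0,0,0],0],[[0,-0.5,0],[0,0,0],0],[[0,0,0],[0,0,0],0],[[0,0,0],[0,0,0],0]]'
python3 - <<'E'
from h import *
grab('top','top1')
E
```

```text
time_s: 4.9
tool_pos: [0.4741, 0.324, 0.1884]
orientation: [0.946, 0.324, -0.0, 0.0]
ft_force: [0.7, -0.1, -1.8]
grip_width: 0.2
grasp_force: 59.1
time_s: 5.4
tool_pos: [0.4862, 0.1972, 0.2176]
orientation: [0.848, 0.529, -0.0, -0.0]
ft_force: [0.4, 0.6, -1.1]
grip_width: 0.198
grasp_force: 59.2
time_s: 5.9
tool_pos: [0.5013, 0.0472, 0.2175]
orientation: [0.691, 0.723, -0.0, -0.0]
ft_force: [-0.1, -0.2, -1.8]
grip_width: 0.195
grasp_force: 59.2
time_s: 6.4
tool_pos: [0.5163, -0.1028, 0.2175]
orientation: [0.65, 0.76, -0.0, -0.0]
ft_force: [0.1, 0.6, -1.2]
grip_width: 0.202
grasp_force: 59.2
time_s: 6.9
tool_pos: [0.5313, -0.2527, 0.2174]
orientation: [0.65, 0.76, 0.0, -0.0]
ft_force: [-0.4, 0.5, -1.5]
grip_width: 0.2
grasp_force: 59.2
time_s: 7.4
tool_pos: [0.5374, -0.3257, 0.217]
orientation: [0.65, 0.76, 0.0, -0.001]
ft_force: [0.4, -0.1, -1.3]
grip_width: 0.195
grasp_force: 59.2
```

View pics/top1.png

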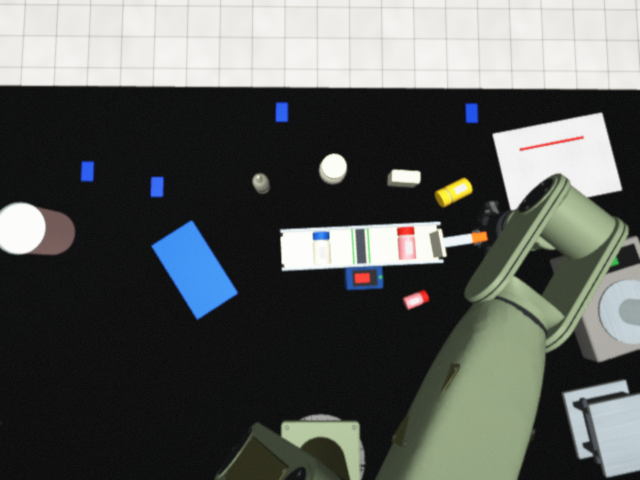

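Top view shows the paddle with its grip at (480,238) and its blade at (437,244), over the lane end. The turn is about 6° too far. I'll correct that and then lower partway.

```bash
python3 -m crank '[[[0.1,-0.5,0],[0,0,-0.1],0],[[0.05,-0.5,0],[0,0,-0.1],0],[[0,0,-0.6],[0,0,0],0],[[0,0,-0.8],[0,0,0],0],[[0,0,-0.8],[0,0,0],0]]'
python3 -m crank '[[[0,0,-0.6],[0,0,0],0],[[0,0,-0.2],[0,0,0],0],[[0,0,0],[0,0,0],0],[[0,0,0],[0,0,0],0]]'
python3 - <<'E'
from h import *
a=grab('top','top2');b=grab('scene','scene2')
c=a['img'][200:300,270:530]; e=b['img'][210:410,120:380]
c=cv2.resize(c,None,fx=2.3,fy=2.3,interpolation=cv2.INTER_CUBIC);e=cv2.resize(e,None,fx=1.7,fy=1.7,interpolation=cv2.INTER_CUBIC)
W=max(c.shape[1],e.shape[1]);f=lambda q:cv2.copyMakeBorder(q,0,0,0,W-q.shape[1],cv2.BORDER_CONSTANT)
cv2.imwrite('pics/c2.png',np.vstack([f(c),f(e)])[:,:,::-1])
E
```

```text
time_s: 7.95
tool_pos: [0.5427, -0.3552, 0.1513]
orientation: [0.687, 0.727, 0.0, 0.0]
ft_force: [-0.5, -0.4, -1.6]
grip_width: 0.202
grasp_force: 59.2
time_s: 8.35
tool_pos: [0.543, -0.3566, 0.1286]
orientation: [0.687, 0.727, 0.0, 0.001]
ft_force: [0.0, 0.1, -1.7]
grip_width: 0.198
grasp_force: 59.2
```

View pics/c2.png

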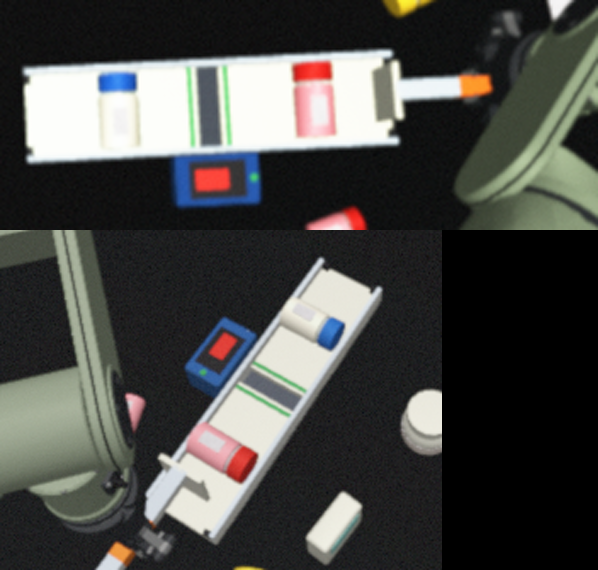

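The upper crop shows the blade's top edge at about px (442.6, 239), square to the lane. The lower one shows the blade between the walls, behind the jar. I'll check its position with a ray.

```bash
python3 - <<'E'
from h import *
d=dict(np.load('pics/top2.npz'))
print(ray(d,270+400.5/2.3,200+60/2.3,.133),ray(d,270+400.5/2.3,200+120/2.3,.133), proj(d,[.537,-.267,.133]))
g=lambda X:cv2.inRange(cv2.cvtColor(d['img'],cv2.COLOR_RGB2HSV),*X)
m=g(((5,150,120),(20,255,255)));m[:,:465]=0;m[:225]=0
ys,xs=np.nonzero(m);print(ray(d,xs.min(),np.median(ys),.133))
E
python3 -m crank '[[[0,0,-0.4],[0,0,0],0],[[0,0,-0.4],[0,0,0],0],[[0,0,-0.17],[0,0,0],0],[[0,0,0],[0,0,0],0],[[0,0,0],[0,0,0],0]]'
```

```text
[ 0.56788065 -0.2762345   0.133     ] [ 0.50867783 -0.27485332  0.133     ] [440.38327551 239.65008347]
[ 0.54324036 -0.33451373  0.133     ]
time_s: 8.95
tool_pos: [0.542, -0.3567, 0.0976]
orientation: [0.687, 0.726, -0.0, -0.0]
ft_force: [0.7, -0.8, -1.8]
grip_width: 0.201
grasp_force: 59.2
```

```bash
python3 -m crank '[[[-0.01,0.15,0.05],[0,0,0],0],[[-0.01,0.2,0],[0,0,0],0],[[-0.01,0.2,0],[0,0,0],0],[[-0.01,0.15,0],[0,0,0],0],[[-0.005,0.1,0],[0,0,0],0]]'
python3 -m crank '[[[-0.005,0.1,0],[0,0,0],0],[[-0.005,0.1,0],[0,0,0],0],[[-0.005,0.1,0],[0,0,0],0],[[-0.005,0.1,0],[0,0,0],0],[[-0.005,0.1,0],[0,0,0],0]]'
python3 -m crank '[[[-0.005,0.1,0],[0,0,0],0],[[-0.005,0.1,0],[0,0,0],0],[[-0.005,0.1,0],[0,0,0],0],[[-0.005,0.1,0],[0,0,0],0],[[-0.005,0.1,0],[0,0,0],0]]'
cat > j.py <<'E'
from h import *
import sys
d=grab('top',sys.argv[1]); hsv=cv2.cvtColor(d['img'],cv2.COLOR_RGB2HSV)
m=cv2.inRange(hsv,(165,40,100),(180,255,255)); m[:,:330]=0;m[:,425:]=0;m[:220]=0;m[262:]=0
ys,xs=np.nonzero(m)
print('jar y mask',ray(d,np.median(xs),np.median(ys),.058)[:2],xs.min(),xs.max(),ys.min(),ys.max())
E
python3 j.py t3
```

```text
time_s: 9.45
tool_pos: [0.5408, -0.332, 0.0998]
orientation: [0.687, 0.726, -0.0, -0.0]
ft_force: [-0.4, -0.7, -1.7]
grip_width: 0.199
grasp_force: 59.2
time_s: 9.95
tool_pos: [0.5401, -0.3177, 0.0997]
orientation: [0.687, 0.726, -0.0, 0.0]
ft_force: [0.0, -0.1, -1.3]
grip_width: 0.199
grasp_force: 59.2
time_s: 10.45
tool_pos: [0.5393, -0.3026, 0.0997]
orientation: [0.687, 0.726, -0.0, 0.0]
ft_force: [-0.0, -0.9, -1.5]
grip_width: 0.199
grasp_force: 59.2
jar y mask [ 0.52137972 -0.19947338] 391 407 238 258
```

```bash
for i in 1; do python3 -m crank '[[[-0.005,0.1,0],[0,0,0],0],[[-0.005,0.1,0],[0,0,0],0],[[-0.005,0.1,0],[0,0,0],0],[[-0.005,0.1,0],[0,0,0],0],[[-0.005,0.1,0],[0,0,0],0]]'; done
python3 j.py t4
python3 -m crank '[[[-0.005,0.1,0],[0,0,0],0],[[-0.005,0.1,0],[0,0,0],0],[[-0.005,0.1,0],[0,0,0],0],[[-0.005,0.1,0],[0,0,0],0],[[-0.005,0.1,0],[0,0,0],0]]'
python3 j.py t5
```

```text
time_s: 11.0
tool_pos: [0.5386, -0.2875, 0.0997]
orientation: [0.687, 0.726, 0.0, -0.0]
ft_force: [-0.7, -0.0, -0.7]
grip_width: 0.202
grasp_force: 59.2
jar y mask [ 0.52129794 -0.17267593] 385 401 227 259
time_s: 11.55
tool_pos: [0.5378, -0.2725, 0.0997]
orientation: [0.687, 0.726, -0.0, -0.0]
ft_force: [-0.8, -0.2, -0.8]
grip_width: 0.196
grasp_force: 59.2
jar y mask [ 0.52126822 -0.16293523] 379 395 227 259
```

```bash
python3 -m crank '[[[-0.005,0.1,0],[0,0,0],0],[[-0.005,0.1,0],[0,0,0],0],[[-0.005,0.1,0],[0,0,0],0],[[-0.005,0.1,0],[0,0,0],0],[[-0.005,0.1,0],[0,0,0],0]]'
python3 -m crank '[[[-0.005,0.1,0],[0,0,0],0],[[-0.005,0.1,0],[0,0,0],0],[[-0.005,0.1,0],[0,0,0],0],[[-0.005,0.1,0],[0,0,0],0],[[-0.005,0.1,0],[0,0,0],0]]'
python3 j.py t6
python3 -m crank '[[[-0.005,0.1,0],[0,0,0],0],[[-0.005,0.1,0],[0,0,0],0],[[-0.005,0.1,0],[0,0,0],0],[[-0.005,0.1,0],[0,0,0],0],[[-0.005,0.1,0],[0,0,0],0]]'
python3 j.py t7
```

```text
time_s: 12.1
tool_pos: [0.5371, -0.2575, 0.0997]
orientation: [0.687, 0.726, 0.0, 0.0]
ft_force: [0.5, -0.1, -1.8]
grip_width: 0.202
grasp_force: 59.2
time_s: 12.6
tool_pos: [0.5363, -0.2426, 0.0997]
orientation: [0.687, 0.726, 0.0, 0.0]
ft_force: [-0.1, -0.5, -1.7]
grip_width: 0.2
grasp_force: 59.2
jar y mask [ 0.51872005 -0.12396886] 364 383 232 260
time_s: 13.15
tool_pos: [0.5356, -0.2275, 0.0997]
orientation: [0.687, 0.726, 0.0, 0.0]
ft_force: [-0.2, -0.4, -1.8]
grip_width: 0.2
grasp_force: 59.2
jar y mask [ 0.5186759  -0.10937655] 358 377 228 261
```

```bash
python3 -m crank '[[[-0.005,0.08,0],[0,0,0],0],[[-0.005,0.08,0],[0,0,0],0],[[-0.005,0.08,0],[0,0,0],0],[[0,0.08,0],[0,0,0],0]]'
python3 j.py t8
python3 -m crank '[[[0,0,0],[0,0,0],0],[[0,0,0],[0,0,0],0],[[0,0,0],[0,0,0],0],[[0,0,0],[0,0,0],0],[[0,0,0],[0,0,0],0]]'
python3 j.py t9
python3 -c "
from h import *
cv2.imwrite('pics/c9.png',cv2.resize(cv2.imread('pics/t9.png')[200:300,270:530],None,fx=3,fy=3,interpolation=cv2.INTER_CUBIC))"
```

```text
time_s: 13.6
tool_pos: [0.5351, -0.218, 0.0997]
orientation: [0.687, 0.726, 0.0, -0.0]
ft_force: [0.0, -0.2, -1.2]
grip_width: 0.199
grasp_force: 59.2
jar y mask [ 0.51620776 -0.09598559] 354 369 238 261
time_s: 14.15
tool_pos: [0.5351, -0.2183, 0.0997]
orientation: [0.687, 0.726, -0.0, 0.0]
ft_force: [0.0, -0.7, -1.5]
grip_width: 0.201
grasp_force: 59.2
jar y mask [ 0.5162114  -0.09720086] 354 369 238 261
```

View pics/c9.png

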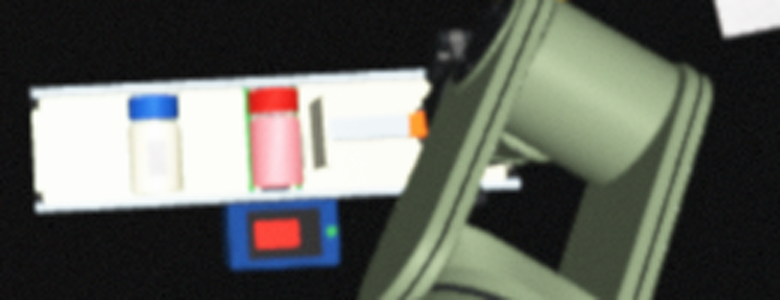

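The jar sits at crop (275,137), i.e. px (362,246), in the dip between the green lines and still. I'll back off, raise and return the paddle.

```bash
python3 -m crank '[[[0.005,-0.15,0],[0,0,0],0],[[0.02,-0.4,0],[0,0,0],0],[[0.02,-0.5,0],[0,0,0],0],[[0,-0.3,0.3],[0,0,0],0],[[0,0,0.8],[0,0,0],0]]'
python3 -m crank '[[[0,0,1],[0,0,0],0],[[0,0,1],[0,0,0],0],[[0,0,0.9],[0,0,0],0],[[0,0.3,0.3],[0,0,0],0],[[0,0.7,0],[0,0,0],0]]'
python3 -m crank '[[[-0.1,1,0],[0,0,-0.1],0],[[-0.1,1,0],[0,0,-0.2],0],[[-0.1,1,0],[0,0,-0.2],0],[[-0.1,1,0],[0,0,-0.2],0],[[-0.1,1,0],[0,0,-0.2],0]]'
python3 -m crank '[[[-0.1,1,0],[0,0,-0.2],0],[[-0.1,1,0],[0,0,-0.2],0],[[-0.1,1,0],[0,0,-0.2],0],[[-0.1,1,0],[0,0,-0.2],0],[[-0.1,1,0],[0,0,-0.2],0]]'
python3 -m crank '[[[-0.1,1,0],[0,0,-0.03],0],[[-0.1,1,0],[0,0,0],0],[[-0.1,1,0],[0,0,0],0],[[-0.1,1,0],[0,0,0],0],[[-0.1,1,0],[0,0,0],0]]'
python3 -m crank '[[[-0.1,1,0],[0,0,0],0],[[0,0.7,0],[0,0,0],0],[[0,0.4,0],[0,0,0],0],[[0,0,0],[0,0,0],0],[[0,0,0],[0,0,0],0]]'
```

```text
time_s: 14.7
tool_pos: [0.5348, -0.2601, 0.131]
orientation: [0.688, 0.725, -0.001, -0.002]
ft_force: [-0.5, -0.2, -1.4]
grip_width: 0.201
grasp_force: 59.2
time_s: 15.2
tool_pos: [0.5376, -0.2307, 0.2315]
orientation: [0.688, 0.725, 0.0, 0.003]
ft_force: [0.8, 0.5, -0.7]
grip_width: 0.198
grasp_force: 59.2
time_s: 15.7
tool_pos: [0.5206, -0.0773, 0.2279]
orientation: [0.833, 0.553, -0.0, -0.001]
ft_force: [0.2, -0.5, -2.0]
grip_width: 0.202
grasp_force: 59.2
time_s: 16.2
tool_pos: [0.5056, 0.0726, 0.228]
orientation: [0.944, 0.329, -0.001, -0.0]
ft_force: [0.7, 0.0, -0.1]
grip_width: 0.195
grasp_force: 59.2
time_s: 16.7
tool_pos: [0.4906, 0.2224, 0.2279]
orientation: [0.946, 0.324, -0.001, -0.0]
ft_force: [0.7, 0.3, -1.1]
grip_width: 0.201
grasp_force: 59.2
time_s: 17.2
tool_pos: [0.4883, 0.2836, 0.2282]
orientation: [0.946, 0.324, -0.001, 0.0]
ft_force: [0.2, -0.4, -1.1]
grip_width: 0.203
grasp_force: 59.2
```

```bash
python3 -m crank '[[[-0.2,0.6,0],[0,0,0],0],[[-0.22,0.6,0],[0,0,0],0],[[0,0.17,-0.5],[0,0,0],0],[[0,0,-0.9],[0,0,0],0],[[0,0,-1],[0,0,0],0]]'
python3 -m crank '[[[0,0,-1],[0,0,0],0],[[0,0,-0.8],[0,0,0],0],[[0,0,-0.5],[0,0,0],0],[[0,0,-0.2],[0,0,0],0],[[0,0,0],[0,0,0],0]]'
python3 -m crank '[[[0,0,-0.1],[0,0,0],0],[[0,0,-0.1],[0,0,0],0],[[0,0,-0.05],[0,0,0],0],[[0,0,0],[0,0,0],0],[[0,0,0],[0,0,0],0]]'
```

```text
time_s: 17.7
tool_pos: [0.4768, 0.3244, 0.1559]
orientation: [0.946, 0.324, 0.001, 0.0]
ft_force: [0.5, 0.0, -0.7]
grip_width: 0.202
grasp_force: 59.2
time_s: 18.2
tool_pos: [0.4757, 0.3246, 0.0808]
orientation: [0.946, 0.324, -0.001, 0.0]
ft_force: [0.6, 0.0, -1.1]
grip_width: 0.198
grasp_force: 59.2
time_s: 18.7
tool_pos: [0.476, 0.3255, 0.0745]
orientation: [0.946, 0.324, 0.0, -0.0]
ft_force: [0.5, 0.3, -1.0]
grip_width: 0.2
grasp_force: 59.2
```

```bash
python3 -m crank '[[[0,0,-0.07],[0,0,0],0],[[0,0,-0.07],[0,0,0],0],[[0,0,0],[0,0,0],0],[[0,0,0],[0,0,0],0]]'
python3 -m crank '[[[0,0,-0.04],[0,0,0],0],[[0,0,0],[0,0,0],0],[[0,0,0],[0,0,0],0]]'
```

```text
time_s: 19.1
tool_pos: [0.4758, 0.3253, 0.0698]
orientation: [0.946, 0.324, -0.0, 0.0]
ft_force: [0.0, 0.4, -1.4]
grip_width: 0.198
grasp_force: 59.2
time_s: 19.4
tool_pos: [0.4759, 0.3254, 0.0688]
orientation: [0.946, 0.324, 0.0, 0.0]
ft_force: [1.0, -0.4, -1.9]
grip_width: 0.199
grasp_force: 59.2
```

```bash
python3 -m crank '[[[0,0,-0.03],[0,0,0],0],[[0,0,0],[0,0,0],0],[[0,0,0],[0,0,0],0]]'
```

```text
time_s: 19.7
tool_pos: [0.476, 0.3255, 0.0686]
orientation: [0.946, 0.324, 0.0, -0.0]
ft_force: [-4.1, -1.0, 5.0]
grip_width: 0.199
grasp_force: 59.9
```

Contact with the mat. I'll open slowly and retreat upward.

```bash
python3 -m crank '[[[0,0,0],[0,0,0],30],[[0,0,0],[0,0,0],40],[[0,0,0],[0,0,0],60],[[0,0,0],[0,0,0],80],[[0,0,0],[0,0,0],80]]'
python3 -m crank '[[[0,0,0.3],[0,0,0],80],[[0,0,0.7],[0,0,0],80],[[0,0,1],[0,0,0],80],[[0,0,1],[0,0,0],80],[[0,0,1],[0,0,0],80]]'
python3 -m crank '[[[-0.5,0.5,1],[0,0,0],80],[[-0.7,0.7,0.5],[0,0,0],80],[[-0.7,0.7,0],[0,0,0],80],[[-0.4,0.4,0],[0,0,0],80],[[0,0,0],[0,0,0],80]]'
python3 - <<'E'
from h import *
grab('top','t20'); grab('scene','s20'); a=cv2.imread('pics/t20.png')[140:340,120:460];b=cv2.imread('pics/s20.png')[120:400,190:430]
b=cv2.resize(b,None,fx=1.2,fy=1.2);a=cv2.resize(a,None,fx=1.5,fy=1.5);a=cv2.copyMakeBorder(a,0,b.shape[0]-a.shape[0],0,0,cv2.BORDER_CONSTANT)
cv2.imwrite('pics/c20.png',np.hstack([a,b]))
E
python3 j.py t21
```

```text
time_s: 20.2
tool_pos: [0.4759, 0.3253, 0.0677]
orientation: [0.946, 0.324, -0.0, 0.0]
ft_force: [-0.4, -0.1, -0.1]
grip_width: 0.795
grasp_force: 0.0
time_s: 20.7
tool_pos: [0.4759, 0.3254, 0.1897]
orientation: [0.946, 0.324, 0.0, -0.0]
ft_force: [0.6, -0.3, 0.3]
grip_width: 0.8
grasp_force: 0.0
time_s: 21.2
tool_pos: [0.4053, 0.3955, 0.233]
orientation: [0.945, 0.326, -0.0, -0.0]
ft_force: [0.4, 0.1, 0.1]
grip_width: 0.798
grasp_force: 0.0
jar y mask [ 0.5162114  -0.09720086] 354 369 238 261
```

View pics/c20.png

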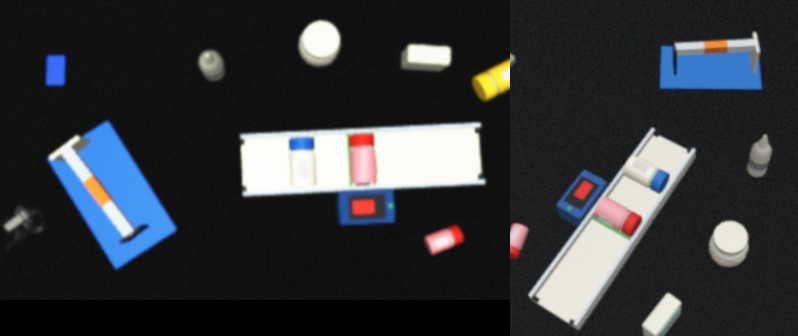

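The paddle stands on the mat with its grip at crop (97,190). The pink jar is in the dip at (362,158) and has not moved since it dropped. The white jar is at (302,162), as before, and the bystanders are unmoved.

```bash
python3 -c "
from cell import arm
print(arm.sign_off())"
```

```text
the job is handed in; nothing more can be done
None
```

The job is handed in: in the last pictures the pink jar rests in the dip, the paddle stands released on its mat, and the white jar and bystanders look unmoved; the sign-off returned no verdict.

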